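# Show the welder which bracket still needs its gusset

## Robot

A 7-joint arm with a two-finger parallel gripper is mounted at the origin on the work surface. World frame = base frame: x ahead of the robot, y to its left, z up, the work surface at z = 0. Lengths are in m, angles in rad, forces in N, time in s.
With the tool pointing down it reaches from about 0.35 to 0.9 m from the base axis. Payload 7.2 kg.
Tool frame: the origin (TCP) lies on the centre line of the jaws, within the pads' length; the fingertips stand 11 mm ahead of it and the grasp point (between the pads) lies 8 mm behind it (robot.tips_ahead is the distance from the TCP to the fingertips, in m); z points along the fingers, y is the line along which they close (so a half turn about z gives the same grasp; the last joint's range is limited). The gripper opens to 85 mm and grips with 20 to 120 N. Pads are 22 mm wide; open, the fingers measure 114 mm over their backs; the gripper's body (76 mm by 85 mm) begins 54 mm behind the grasp point. The pads swing forward as they close: fully open they stand 13 mm farther back than shut.
Start: joints at [-1.333, 0.411, -0.013, 1.596, 0.006, 1.134, -0.082], TCP at [0.188, 0.596, 0.21] pointing down, gripper open.
Joint ranges: [-2.95, 2.95], [-0.29, 1.99], [-1.47, 1.44], [0.14, 2.54], [-1.03, 4.17], [0.13, 1.85], [-2.86, 2.86]. Speed limits (rad/s): [2.39, 2.39, 3.01, 3.01, 3.14, 3.14, 3.14].

## Interface

Orientations are given as [roll, pitch, yaw] about the fixed x, y, z axes, in that order (R = Rz(yaw) Ry(pitch) Rx(roll)).
In Python, from cell import robot gives the robot as it stands. The module is installed in compiled form; this text tells all that it offers. Calls block until the motion is done:
- robot.movep(position, orientation): joint-space move of the TCP to a pose.
- robot.servo_line(position, speed=0.15, rotation=None, max_force=None): straight line of the TCP; rotation=None keeps the orientation; speed is the mean speed in m/s. With max_force (N) it stops when the force on the tool has changed by that much, and returns True; else False.
- robot.movej(angles): joint-space move.
- robot.gripper_to(opening, newtons=None): finger opening in m; newtons is the grip in N (None keeps the last); returns when the fingers have stopped.
- robot.sleep(seconds).
- robot.solve_ik(position, orientation): joint angles nearest the present ones, or None.
- robot.read_camera(name): name is "scene" or "top"; returns a dict with "image" (400x640x3 uint8, red, green, blue), "intrinsics" (3x3 intrinsics, pixels), "rvec" (rotation vector, rad) and "tvec" (3), from world to camera coordinates, as OpenCV has them. Camera axes: x right, y down, z forward; pixel columns grow to the right and rows downward; lengths in m; the calibration is good to about 2 mm. A picture is of the moment at which its call begins. There is no depth.
A pose or a line that the arm cannot do raises robot.IKError and nothing moves.
- robot.close_job(): hands the job in; it is judged then, once.
Readings, each from a call of its own:
- robot.current_t(): time.
- robot.current_joint_pos(): joint angles.
- robot.current_joint_vel(): joint speeds.
- robot.current_effort(): joint torques, N m.
- robot.current_tool_pos(): TCP position.
- robot.current_orientation(): TCP orientation.
- robot.current_wrist_force(): force on the tool from outside, world axes, zero at the start.
- robot.current_moment(): the same for the moment, N m.
- robot.current_gripper_width(): finger opening in m.
- robot.current_grip_force(): force on a finger pad.
Only numpy, scipy, OpenCV 4.12 (cv2) and the standard library are available. Lean on these libraries where they do the work, as an engineer would, in place of code of your own. Each camera call takes 0.05 s, during which the arm holds its last target. There are 200 camera calls.

## Task

Three steel angle brackets lie on the welding bench. Show the welder what is left to do by pointing with the fingertips from just above, a finger's width or two off the metal: first point into the empty inside corner of the bracket that has no gusset, stay there for about two seconds, then point in the same way at the middle of the loose triangular gusset plate on the cardboard for about two seconds, and then raise the hand to 20 cm or more above the bench so that the welder can reach in. The brackets are hot and the cut plates are cleaned for welding, so touch and move nothing, and do not bring the fingertips down over the other brackets or plates.

Things in the scene. Friction and masses are not known exactly. Their poses are not given: they have to be found in the camera images.
- open_bracket_corner (a point): Empty inside corner of the bracket that has no gusset: a dark loose L of two flat steel bars lying on its side, legs 110 mm long outside, 6 mm thick, 40 mm high, nothing between them. The point lies between the legs, 18 mm from the inner face of each, level with the top edges (40 mm above the bench); x points from the corner out between the legs, z up. Fingertips go 20 to 30 mm above it.
- done_bracket1_corner (a point): Finished bracket, bystander: the same dark loose L (legs 110 mm long, 6 mm thick, 40 mm high as it lies on its side) with a bright triangular gusset welded into its inside corner half-way up. The point lies over the gusset, 18 mm from the inner face of each leg, level with the top edges (40 mm above the bench); x points from the corner out between the legs, z up.
- done_bracket2_corner (a point): Finished bracket, bystander: the same dark loose L (legs 110 mm long, 6 mm thick, 40 mm high as it lies on its side) with a bright triangular gusset welded into its inside corner half-way up. The point lies over the gusset, 18 mm from the inner face of each leg, level with the top edges (40 mm above the bench); x points from the corner out between the legs, z up.
- gusset_mid (a point): The loose gusset: bright steel right-angled triangular plate, 6 mm thick, short sides 70 mm, right-angled corner snipped, flat on the brown cardboard. The point lies in the middle of its upper face (24 mm from each short side), 10 mm above the bench; x and y run along the short sides, z up. Fingertips go 20 to 30 mm above it.
- tab_mid (a point): A bright steel rectangular plate 65 x 40 x 6 mm lying loose on the cardboard, another job's blank. Bystander. The point lies at the middle of its upper face, 10 mm above the bench; local x along the length, z up.
- disc_mid (a point): A bright steel disc, 56 mm across and 6 mm thick, lying loose on the cardboard, another job's blank. Bystander. The point lies at the middle of its upper face, 10 mm above the bench; z up.
- cardboard: Brown sheet of cardboard fixed on the bench on the robot's side of the brackets, 110 mm (x) by 460 mm (y), 4 mm thick, with the three loose plates on it. Origin at the centre of its underside, z up.
Mind the look-alikes: they are no part of the job. Leave any purple or red look-alike of the part that bears gusset_mid alone.

How it is judged:
On the way, in this order (a step that is already met when the one before it is completed fails the run):
1. fingertips dwell just above the empty corner of the bracket without a gusset (horizontal distance between the grasp point and open_bracket_corner below 0.032 m and height (world z) of the grasp point below 0.112 m), for 1.5 s.
2. fingertips dwell just above the middle of the loose triangular gusset (horizontal distance between the grasp point and gusset_mid below 0.03 m and height (world z) of the grasp point below 0.084 m), for 1.5 s.
At the end, for the whole second after the job is handed in: The hand is raised (grasp point over 170 mm above the bench) and every bracket and plate lies within 4 mm of its start. Each pointing counted after 1.5 s within 30 mm sideways of the named point (32 mm at the corner), fingertips under about 50 mm above the metal (height (world z) of the grasp point above 0.17 m and not (distance of open_bracket_corner from where it was at the start of the episode above 0.004 m) and not (distance of done_bracket1_corner from where it was at the start of the episode above 0.004 m) and not (distance of done_bracket2_corner from where it was at the start of the episode above 0.004 m) and not (distance of gusset_mid from where it was at the start of the episode above 0.004 m) and not (distance of tab_mid from where it was at the start of the episode above 0.004 m) and not (distance of disc_mid from where it was at the start of the episode above 0.004 m)); the robot touches nothing.
It fails at once if the robot touches anything (contact force between any of the fingers, the arm and anything else above 0.3 N).
It fails at once if a bracket or plate is moved or lifted (distance of any of open_bracket_corner, done_bracket1_corner, done_bracket2_corner, gusset_mid, tab_mid, disc_mid from where it was at the start of the episode above 0.004 m).
It fails at once if the fingertips are brought down over another bracket's corner or another plate ((horizontal distance between the grasp point and done_bracket1_corner below 0.02 m and height (world z) of the grasp point below 0.092 m) or (horizontal distance between the grasp point and done_bracket2_corner below 0.02 m and height (world z) of the grasp point below 0.092 m) or (horizontal distance between the grasp point and tab_mid below 0.02 m and height (world z) of the grasp point below 0.06 m) or (horizontal distance between the grasp point and disc_mid below 0.02 m and height (world z) of the grasp point below 0.06 m)).
It also fails if it takes over 45 s, if anything falls off the work surface, if the arm or the gripper's body presses on something with over 40 N, if the wrist force passes 120 N, or if a joint passes its speed limit or range.

## Working session

There is one attempt and no reset: what is moved stays moved. The work goes in short steps, each a Python script; the robot and the scene stay as the last script left them, time stands still between calls to the robot, and variables do not carry over. Pictures are saved under pics/ and viewed, at most 10 in all, crops included, and the job is handed in when it is done.

```bash
mkdir -p pics; python3 - <<'E'
from cell import robot
import cv2,pickle
d={}
for n in("top","scene"):
    c=robot.read_camera(n);d[n]=c
    cv2.imwrite(f"pics/{n}0.png",c["image"][:,:,::-1])
    R=cv2.Rodrigues(c["rvec"])[0];print(n,(-R.T@c["tvec"].reshape(3)).round(3),c["intrinsics"][0,0])
pickle.dump(d,open("cams.pkl","wb"))
print(robot.current_t(),robot.tips_ahead,robot.current_orientation(),robot.current_gripper_width())
E
```

```text
top [0.265 0.016 1.126] 455.6917047678783
scene [1.148 0.447 0.64 ] 490.3758227494995
0.1 0.011 [-3.14013899e+00  1.02425922e-04  2.83582229e+00] 0.085171618411783
```

View pics/top0.png

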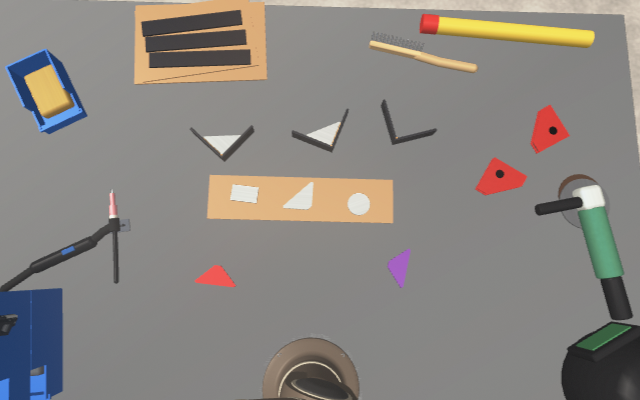

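View pics/scene0.png

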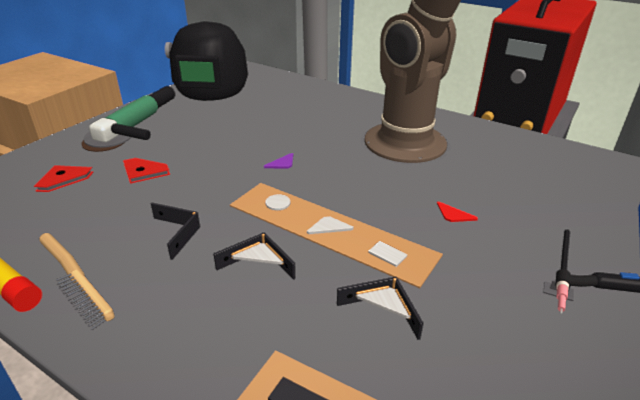

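The top view shows three candidates for the open bracket: L's with corners at about (225,157) and (332,150), both with a bright gusset, and (392,140), which is empty, so that is my choice. For the gusset the candidates are the bright triangle on cardboard at (300,197), red at (216,277), purple at (400,267), red magnets at (500,177) and (550,130), and the plate at (245,193) and disc at (358,204). I choose the bright triangle. Next I measure both and check them in a close crop.

```bash
cat > h.py <<'E'
import cv2,numpy as np
def ray(c,uv,z):
    R=cv2.Rodrigues(c["rvec"])[0];t=np.array(c["tvec"]).reshape(3);o=-R.T@t
    p=cv2.undistortPoints(np.array([[uv]],float),c["intrinsics"],None)[0,0]
    d=R.T@np.array([p[0],p[1],1]);return o+d*(z-o[2])/d[2]
def proj(c,P):
    return cv2.projectPoints(np.array([P],float),c["rvec"],np.array(c["tvec"],float),c["intrinsics"],None)[0].reshape(2)
E
python3 - <<'E'
import pickle,cv2,numpy as np
from h import *
d=pickle.load(open("cams.pkl","rb"));c=d["top"];im=np.ascontiguousarray(c["image"][:,:,::-1])
hsv=cv2.cvtColor(im,cv2.COLOR_BGR2HSV)
dark=cv2.inRange(im,(0,0,0),(60,60,60));bright=cv2.inRange(hsv,(0,0,150),(180,60,255))
def big(m,x0,x1,y0,y1):
    z=np.zeros_like(m);z[y0:y1,x0:x1]=m[y0:y1,x0:x1]
    return max(cv2.findContours(z,0,1)[0],key=cv2.contourArea)
b=big(dark,370,445,90,155);g=big(bright,275,322,175,215)
for n,k,z in(("L",b,.04),("G",g,.01)):
    a,t=cv2.minEnclosingTriangle(k);t=t.reshape(3,2)
    P=np.array([ray(c,q,z) for q in t])
    print(n,cv2.contourArea(k),t.round(1).tolist(),P[:,:2].round(4).tolist(),[round(float(np.linalg.norm(P[i]-P[i-1])),4) for i in range(3)])
    cv2.drawContours(im,[k],-1,(0,255,0),1) if 0 else None
print("tcp",proj(c,[.188,.596,.21]))
print("torch0",ray(c,(115,225),0),"cardb",ray(c,(300,199),0.004))
cv2.imwrite("pics/crop.png",cv2.resize(im[85:220,180:450],None,fx=2.9,fy=2.9,interpolation=cv2.INTER_CUBIC))
E
```

```text
L 82.5 [[444.0, 131.0], [422.0, 131.0], [372.0, 149.0]] [[0.6175, -0.3261], [0.6164, -0.2706], [0.5678, -0.1448]] [0.1879, 0.0555, 0.1349]
G 424.0 [[313.29998779296875, 179.0], [280.20001220703125, 207.39999389648438], [311.29998779296875, 209.6999969482422]] [[0.4961, -0.0012], [0.4232, 0.0799], [0.4187, 0.003]] [0.0775, 0.109, 0.077]
tcp [  1.82958946 310.63855171]
torch0 [0.37588353 0.48239253 0.        ] cardb [0.44600615 0.03134929 0.004     ]
```

View pics/crop.png

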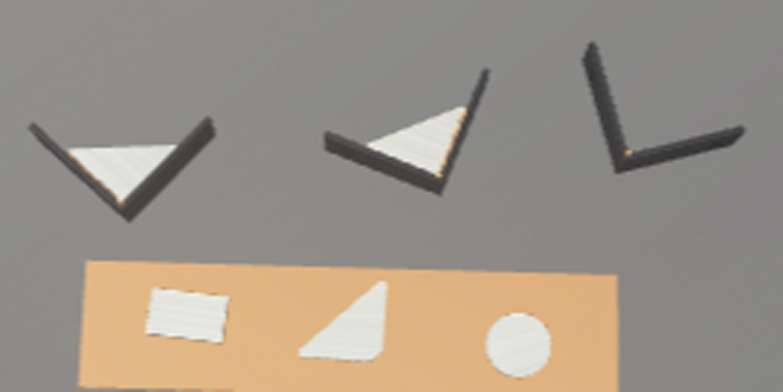

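The crop confirms the empty L, inner corner at about crop (628,157) = px (396.6,139.1), leg ends at (384,99) and (436,129). The bright gusset on the cardboard has its right angle at px (311,209). Its short sides measure 77 mm against 70 mm because of the dilated edge, and its centroid holds. Next I re-measure the L with a better mask and cross-check both points in the scene view.

```bash
python3 - <<'E'
import pickle
from h import *
d=pickle.load(open("cams.pkl","rb"));c=d["top"];s=d["scene"]
im=c["image"];g=cv2.cvtColor(im,cv2.COLOR_RGB2GRAY)
m=np.zeros_like(g);m[90:155,370:445]=(g[90:155,370:445]<95)*255
k=max(cv2.findContours(m,0,1)[0],key=cv2.contourArea)
t=cv2.minEnclosingTriangle(k)[1].reshape(3,2);print("L tri",cv2.contourArea(k),t.round(1).tolist())
I=ray(c,(396.6,139.1),.04);A=ray(c,(384.1,99.5),.04);B=ray(c,(436.2,129.1),.04)
u=(A-I)/np.linalg.norm(A-I);v=(B-I)/np.linalg.norm(B-I)
print("I",I,"legs",np.linalg.norm(A-I),np.linalg.norm(B-I),"ang",np.degrees(np.arccos(u@v)))
C=I+.018*(u+v);G=np.array([.446,.0272,.01]);print("C",C)
o=np.ascontiguousarray(s["image"][:,:,::-1])
for P in(C,G,I,A,B):
    q=proj(s,P);print(q.round(1));cv2.circle(o,tuple(int(x) for x in q.round()),2,(0,255,0),-1)
for uv in((558,310),(567,232),(540,290)):print("torch",ray(s,uv,0).round(3))
cv2.imwrite("pics/chk.png",cv2.resize(o[150:300,130:390],None,fx=3,fy=3))
E
```

```text
L tri 389.5 [[378.1000061035156, 96.69999694824219], [391.70001220703125, 144.60000610351562], [441.6000061035156, 132.10000610351562]]
I [ 0.59427034 -0.20644135  0.04      ] legs 0.10696006170081296 0.1038989224822448 ang 90.64934882254619
C [ 0.61636935 -0.21878194  0.04      ]
[182.6 214.9]
[328.3 224.6]
[194.7 211.6]
[167.3 243.4]
[150.8 202.7]
torch [0.421 0.483 0.   ]
torch [0.179 0.454 0.   ]
torch [0.388 0.445 0.   ]
```

View pics/chk.png

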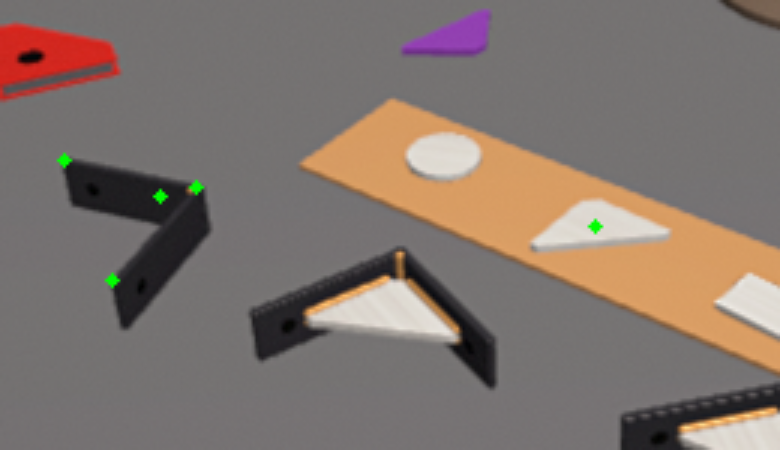

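The second view agrees: the projected points sit on the top edges, between the legs of the empty L (crop 160,196) and in the middle of the gusset (595,226). Now I act, with the fingers nearly shut and travelling high.

```bash
python3 - <<'E'
from cell import robot
import numpy as np,cv2
pr=lambda *a:print(*a,np.round(robot.current_tool_pos(),4),round(robot.current_t(),2),np.abs(robot.current_wrist_force()).max().round(2))
C=[.6164,-.2188];G=[.446,.0272]
p=robot.current_tool_pos()
robot.servo_line([p[0],p[1],.36]);pr("up")
robot.gripper_to(.012);pr("shut",robot.current_gripper_width())
best=None;q0=np.array(robot.current_joint_pos())
for yaw in np.arange(-3.1,3.1,.3):
    js=[robot.solve_ik([*P,z],[np.pi,0,yaw]) for P,z in((C,.25),(C,.09),(G,.06))]
    if all(j is not None for j in js):
        cost=sum(np.abs(np.array(j)-q0)[1:].max() for j in js)
        if best is None or cost<best[0]:best=(cost,yaw,js)
print(best[:2],[np.round(j,2) for j in best[2]])
yaw=best[1]
robot.movep([*C,.25],[np.pi,0,yaw]);pr("above C")
for n in("top","scene"):
    cv2.imwrite(f"pics/{n}1.png",robot.read_camera(n)["image"][:,:,::-1])
E
```

```text
up [0.188  0.5951 0.3589] 1.25 0.76
shut 0.011936665704005001 [0.188  0.5956 0.36  ] 1.93 1.22
(np.float64(2.7478472953965056), np.float64(0.7999999999999976)) [array([-0.35,  0.59,  0.99,  1.51, -0.5 ,  1.31, -0.08]), array([-0.31,  0.75,  0.92,  1.68, -0.67,  1.06,  0.05]), array([-0.79,  0.4 ,  0.77,  2.2 , -0.44,  0.69, -0.48])]
above C [ 0.6168 -0.2178  0.2499] 5.17 0.59
```

View pics/scene1.png

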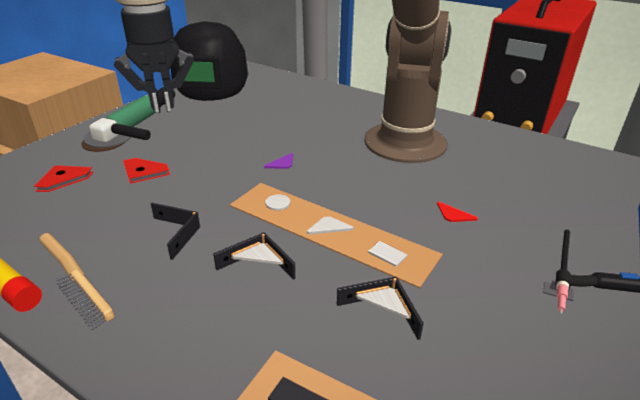

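The hand is above the open corner with its fingertips at about (163,108), and nothing has been disturbed. I point now, with height margin for the 13 mm pad swing.

```bash
python3 - <<'E'
from cell import robot
import numpy as np,cv2,pickle
from h import proj
pr=lambda *a:print(*a,np.round(robot.current_tool_pos(),4),round(robot.current_t(),2),np.abs(robot.current_wrist_force()).max().round(2))
s=pickle.load(open("cams.pkl","rb"))["scene"];print([proj(s,[.6168,-.2178,z]).round() for z in(.239,.226)])
C=[.6164,-.2188];G=[.446,.0272]
robot.servo_line([*C,.09],speed=.1);robot.sleep(.3);pr("C")
cv2.imwrite("pics/atC.png",robot.read_camera("scene")["image"][100:300,80:400,::-1])
robot.sleep(2);pr("C end")
robot.servo_line([*C,.2]);robot.servo_line([*G,.2]);robot.servo_line([*G,.06],speed=.08);robot.sleep(.3);pr("G")
cv2.imwrite("pics/atG.png",robot.read_camera("scene")["image"][100:300,80:400,::-1])
robot.sleep(2);pr("G end")
robot.servo_line([*G,.28]);robot.sleep(.5);pr("up")
a=cv2.imread("pics/atC.png");b=cv2.imread("pics/atG.png")
cv2.imwrite("pics/both.png",np.hstack([a,b]))
E
```

```text
[array([167., 127.]), array([168., 133.])]
C [ 0.6165 -0.2188  0.0902] 7.33 0.27
C end [ 0.6164 -0.2188  0.09  ] 9.38 0.52
G [0.4461 0.0273 0.0601] 14.6 1.0
G end [0.446  0.0272 0.06  ] 16.65 0.07
up [0.446  0.0271 0.2799] 18.77 0.3
```

View pics/both.png

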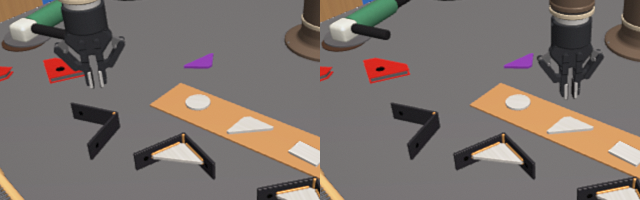

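The fingertips in the views, about px (175,185) and (330,195), look some 11 px higher than the TCP reading implies. I triangulate the tips from both cameras before handing in.

```bash
python3 - <<'E'
from cell import robot
import numpy as np,cv2
from h import proj
print(robot.current_tool_pos(),robot.current_orientation(),robot.current_gripper_width())
o=[]
for n in("top","scene"):
    c=robot.read_camera(n);T=robot.current_tool_pos();q=proj(c,[T[0],T[1],T[2]-.011]);r=proj(c,[T[0],T[1],T[2]+.1]);print(n,q,r)
    x,y=[int(v) for v in q.round()];x0,y0=x-50,max(y-60,0)
    im=cv2.resize(np.ascontiguousarray(c["image"][y0:y0+100,x0:x0+100,::-1]),(390,390),interpolation=cv2.INTER_CUBIC)
    cv2.drawMarker(im,tuple(int(v*3.9) for v in(q-[x0,y0])),(0,255,0),0,12);print(x0,y0);o.append(im)
cv2.imwrite("pics/tip.png",np.hstack(o))
E
```

```text
[0.44597697 0.02711487 0.27994401] [3.14139213e+00 2.99012933e-04 7.99853712e-01] 0.012427831948039604
top [300.71862839 177.01830492] [300.11423205 163.3231345 ]
251 117
scene [331.25469517 110.6135455 ] [332.84246451  49.25789155]
281 51
```

View pics/tip.png

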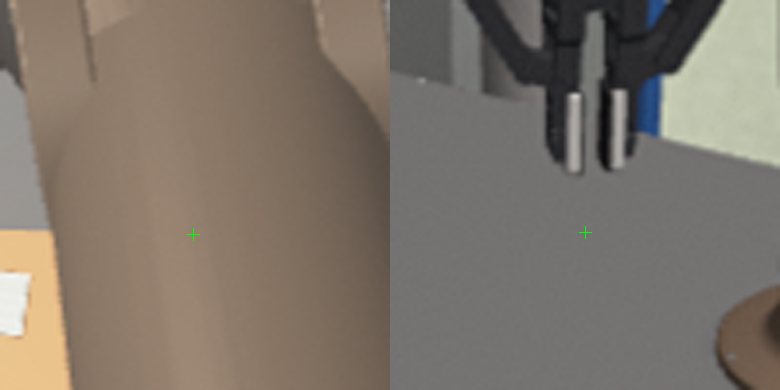

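```bash
python3 - <<'E'
import numpy as np,cv2,pickle
from h import *
d=pickle.load(open("cams.pkl","rb"))
T=[.6168,-.2178,.2499];o=[]
for n in("top","scene"):
    c=d[n];im=cv2.imread(f"pics/{n}1.png");q=proj(c,[T[0],T[1],T[2]-.011]);r=proj(c,[T[0],T[1],T[2]+.018]);
    x,y=[int(v) for v in q.round()];x0,y0=x-50,max(y-60,0);print(n,q,r,x0,y0)
    im=cv2.resize(np.ascontiguousarray(im[y0:y0+100,x0:x0+100]),(390,390),interpolation=cv2.INTER_CUBIC)
    for p,k in((q,(0,255,0)),(r,(0,255,255))):cv2.drawMarker(im,tuple(int(v*3.9) for v in(p-[x0,y0])),k,0,12)
    o.append(im)
cv2.imwrite("pics/tip2.png",np.hstack(o))
E
```

```text
top [421.00011246 100.75379687] [424.6422752   95.35535085] 371 41
scene [166.53021535 127.09412753] [163.81173748 112.341627  ] 117 67
```

View pics/tip2.png

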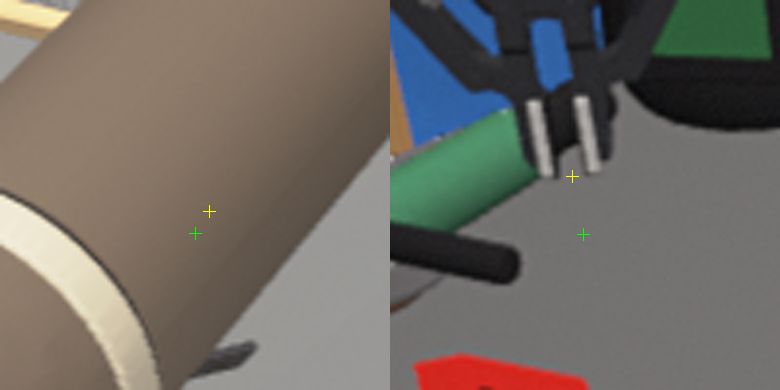

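Both poses agree: the tips really stand about 30 mm higher than the tool reading says. The offset is vertical and the same in both poses, and the lateral residual is small. The first pointing was therefore probably too high. I repeat it lower, at heights that are collision-free whether or not the reading is right, and check the corner pose with the camera.

```bash
python3 - <<'E'
from cell import robot
import numpy as np,cv2
from h import proj
C=[.6164,-.2188];G=[.446,.0272]
robot.servo_line([*C,.25],speed=.2);robot.servo_line([*C,.056],speed=.1);robot.sleep(.2)
c=robot.read_camera("scene");print(robot.current_tool_pos(),robot.current_t(),robot.current_wrist_force())
im=cv2.resize(np.ascontiguousarray(c["image"][140:240,110:240,::-1]),None,fx=5,fy=5,interpolation=cv2.INTER_CUBIC)
for z,k in((.04,(0,0,255)),(.06,(0,255,255)),(.08,(0,255,0))):
    q=proj(c,[*C,z]);print(z,q);cv2.drawMarker(im,tuple(int(v*5) for v in(q-[110,140])),k,0,12)
cv2.imwrite("pics/atC2.png",im)
E
```

```text
[ 0.61651998 -0.21875641  0.05618104] 23.8583 [ 0.77357118 -0.02539033  0.51732259]
0.04 [182.5593058  214.95163752]
0.06 [181.09269208 207.00267538]
0.08 [179.59209009 198.86949878]
```

View pics/atC2.png

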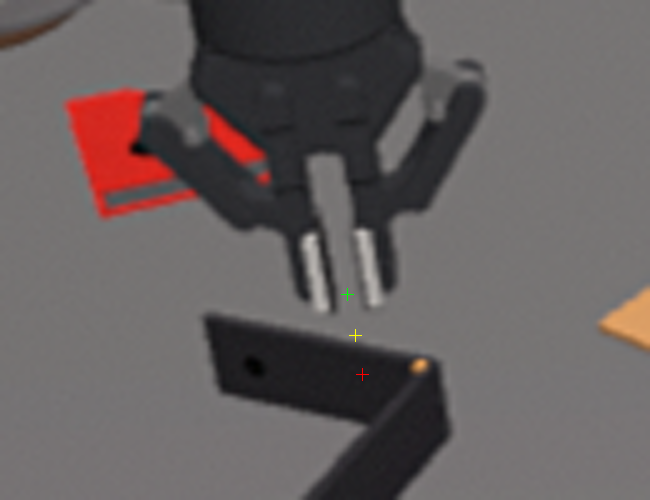

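The fingertips sit at crop (345,305), so about 75 mm high and 35 mm above the open corner, which confirms the ~30 mm offset. I go 8 mm lower, dwell, then do the gusset at the corrected height.

```bash
python3 - <<'E'
from cell import robot
import numpy as np,cv2
from h import proj
C=[.6164,-.2188];G=[.446,.0272]
robot.servo_line([*C,.048],speed=.05);robot.sleep(2.1)
robot.servo_line([*C,.2],speed=.2);robot.servo_line([*G,.2],speed=.2);robot.servo_line([*G,.026],speed=.1);robot.sleep(.2)
c=robot.read_camera("scene");print(robot.current_tool_pos(),robot.current_t(),robot.current_wrist_force())
im=cv2.resize(np.ascontiguousarray(c["image"][150:250,260:390,::-1]),None,fx=5,fy=5,interpolation=cv2.INTER_CUBIC)
for z,k in((.01,(0,0,255)),(.03,(0,255,255)),(.05,(0,255,0))):
    q=proj(c,[*G,z]);cv2.drawMarker(im,tuple(int(v*5) for v in(q-[260,150])),k,0,12)
cv2.imwrite("pics/atG2.png",im)
E
```

```text
[0.44612185 0.02736164 0.02617429] 30.9667 [ 0.2199144  -0.14449972  0.00687469]
```

View pics/atG2.png

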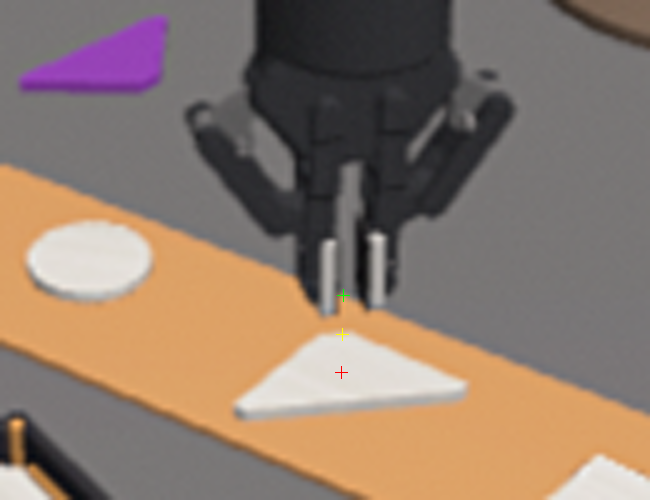

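The tips are at crop (350,310), about 35 mm over the gusset middle, with nothing moved. I dwell, raise and hand in.

```bash
python3 - <<'E'
from cell import robot
robot.sleep(2.1)
robot.servo_line([.446,.0272,.28],speed=.15);robot.sleep(.3)
print(robot.current_tool_pos(),robot.current_t());print(robot.close_job())
E
```

```text
[0.44591853 0.02697721 0.27987336] 35.2083
the job is handed in; nothing more can be done
None
```

I pointed at the empty corner and then the loose gusset for about 2 s each, touched nothing that I could see, raised the hand to about 28 cm and handed in at 35 s; no verdict came back. A first pass was about 30 mm too high because the tool reading was off, so I repeated both pointings lower, at about 3 cm above each point.

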